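Move the flat battery pack from the air sampler to its charger

ROBOT

A 6-joint arm with a two-finger parallel gripper is mounted at the origin on the work surface. World frame = base frame: x ahead of the robot, y to its left, z up, the work surface at z = 0. Lengths are in mm, angles in rad, forces in N, time in s.
With the tool pointing down it reaches from about 250 to 775 mm from the base axis. Payload 8.9 kg.
Tool frame: the origin (TCP) lies between the finger pads; the fingertips stand arm.tips_ahead ahead of it and the grasp point (between the pads) lies 2 mm behind it (arm.tips_ahead is the distance from the TCP to the fingertips, in mm); z points along the fingers, y is the line along which they close (so a half turn about z gives the same grasp; the last joint's range is limited). The gripper opens to 85 mm and grips with 20 to 120 N. Pads are 22 mm wide; open, the fingers measure 114 mm over their backs; the gripper's body (76 mm by 85 mm) begins 54 mm behind the grasp point. The pads swing forward as they close: fully open they stand 13 mm farther back than shut.
Start: joints at [1.175, 0.291, -0.153, 1.127, 0, 1.431], TCP at [133.337, 507.784, 248.305] pointing down, gripper open.
Joint ranges: [-2.52, 2.52], [-0.91, 1.74], [-1.3, 1.37], [-1.96, 2.02], [-1.52, 1.47], [-3.14, 3.14]. Speed limits (rad/s): [2.22, 2.22, 2.79, 3.14, 3.14, 3.14].

INTERFACE

Orientations are given as a unit quaternion [w, x, y, z].
In Python, from cell import arm, imaging gives the robot as it stands.
- The arm moves only by the tool drive_tool, never from a script. Its argument "deltas" is a list of rows, each a list of 7 numbers: the shift along the tool's x, y, z in units of 0.1 m (1.0 is 0.1 m), then the turn, a rotation vector about the tool's x, y, z in units of 45 degrees (1.0 is 45 degrees), then the closure, from 0 (fully open) to 1 (shut). A call has exactly 10 rows; each row is the pose to reach, as a shift and turn from the pose commanded when the call began, along the tool's axes at that moment; what a row does not reach only later rows make up. A row lasts 1/8 s, in which the tool goes at most 62.5 mm and 10.7 degrees, less where a joint would pass 70% of its speed; a pose out of reach is approached as far as the arm can. A call with a number of a shift or a turn outside -1 to 1 is refused whole. A call with a gripper value outside its range is refused whole. The fingers move at their own pace and stop on an object; "newtons" is the grip in N (left out, the last holds). Time passes only in rows, so rows that repeat a pose let the fingers close, or fill a call up. It gives the time, the measured TCP pose, the force, the opening and the grip force at its end, in the units of the state.
- arm.get_state(): the state, without advancing time (a new reading comes with each control period).
- imaging.read_camera(name): name is "scene" or "top" or "wrist"; returns a dict with "image" (384x512x3 uint8, blue, green, red), "range_z" (384x512 float32, mm along the optical axis (not along the pixel's ray), 0 where there is no reading), "K" (3x3 intrinsics, pixels), "xyz" and "orientation" of the camera in the world. Camera axes: x right, y down, z forward; pixel columns grow to the right and rows downward; lengths in mm; the calibration is good to about 2 mm. The wrist camera is an equidistant fisheye: a pixel r from the principal point sees the ray r / f radians off the axis. A picture is of the moment at which its call begins.
- arm.finish_job(): hands the job in; it is judged then, once.
The state is a dict: "time_s": time; "joints": joint angles; "joint_vel": joint speeds; "joint_efforts": joint torques, N m; "tcp_pos": TCP position; "eef_rot": TCP orientation; "force": force on the tool from outside, world axes, zero at the start; "moment": the same for the moment, N m; "finger_gap": finger opening in mm; "grasp_force": force on a finger pad.
Only numpy, scipy, OpenCV 4.12 (cv2) and the standard library are available. Lean on these libraries where they do the work, as an engineer would, in place of code of your own. Each camera call takes 0.05 s, during which the arm holds its last target. There are 200 camera calls.

TASK

The air sampler's battery pack is flat: pinch the two orange tabs on its head together to free it, and draw it straight up out of the sampler. Feel for the bay of the empty charger, which floats sideways in its housing, let the pack down into it and press until both tabs have sprung out again and it stays latched, fully home, when you let go. Never push or pull it with more than about 25 N, or the latches break, and leave everything else on the bench where it stands.

Things in the scene. Friction and masses are not known exactly. Their poses are not given: they have to be found in the camera images.
- pack: The battery pack: black, two orange tabs, about 0.25 kg, upright. Origin: centre of the underside of its stem; z up, y from right to left tab. Stem 34 (x) by 36 (y) by 44 mm high, lower edges rounded 2.5 mm. Head above it, z 44 to 85 mm, 50 (x) by 36 mm (y): its shoulders, beyond x +-17 mm, meet the deck when fully home. It may go into a bay either way round (half turn).
- pack_grip (a point): Point in the head midway between the two orange finger pads, 66 mm above the pack's origin. The pads face +y and -y, each 24 mm wide (x) and from z 52 to 80 mm. Over both pads: 54 mm free (leaning 6 degrees outwards at the top), 41 mm with both pressed to their stops, where they are upright. Each pad needs about 5 N at its stop. Fingers must stay off the deck below.
- pack_catch (a point): Point on the pack's axis at the height of the catches' upper faces, 38 mm above its origin. Each tab, hinged low on the stem, has a catch that reaches 2.5 mm under the bay's lip when free and clears it only with the tab nearly at its stop. Below, the catches are ramped: pushed straight down, the pack also clicks in without pinching, with a push of 10 to 18 N.
- pack_top (a point): Centre of the flat top of the head (50 by 33 mm), 85 mm above the pack's origin; it may be pushed on.
- tab_left (a joint): Angle (rad) of the tab on the pack's +y side: 0 free (sprung out), 0.112 pressed to its stop (up to 0.13 if squeezed hard). In a bay, about 0.07 means that its catch still rubs inside the lip and is not latched.
- tab_right (a joint): Angle (rad) of the tab on the pack's -y side: 0 free (sprung out), 0.112 pressed to its stop (up to 0.13 if squeezed hard). In a bay, about 0.07 means that its catch still rubs inside the lip and is not latched.
- sampler: The air sampler, fixed: white housing 225 mm long (x -50 to +175 mm), 130 mm wide (y), deck 100 mm above the bench, with a round aluminium sieve head (108 mm across, 42 mm above the deck) centred at x +115 mm. Origin: on the bench below the axis of its battery bay; z up. The pack starts latched in this bay.
- sampler_mouth (a point): Centre of the mouth of the sampler's bay, level with the deck, axes as the sampler's. Hole 36 (x) by 38 mm (y), under a 4 mm lip pockets for the catches at +y and -y. A sprung contact block in the bay pushes the pack up, 4 N from 7 mm short of home to 8 N fully home: an unlatched pack rises, or hangs by its catches rubbing in the lip.
- sampler_seat (a point): Point in the sampler's bay where the pack's origin is when the pack is fully home, 44 mm below the deck. Pack and bay then agree in x and y axes. Between fully home (shoulders on the deck) and the catches bearing up on the lip there is 1.6 mm of play.
- charger: The desk charger, fixed, empty at the start: black housing 112 (x) by 140 mm (y), top 66 mm above the bench. Its bay is the hole in a grey floating carriage plate (80 by 92 mm, flush with the top) that slides along the charger's y by up to 10 mm either way, moves at about 5 N and stays where it is left. Origin: on the bench below the middle of the carriage's travel; z up.
- charger_mouth (a point): Middle of the carriage's travel, level with the carriage plate's top, 66 mm above the charger's origin, axes as the charger's. The bay's own axis may be anywhere from -10 to +10 mm along y from here: find the hole by feel or by sight. The bay is otherwise like the sampler's. A pack fully home has its origin 44 mm below this height; latched it rests 1 to 2 mm higher.
- dishes: Two clear Petri dishes, one on the other, 90 mm across, 31 mm high; origin: centre of the underside. Bystander.
- dish_stack: Stack of eight Petri dishes, 90 mm across, 124 mm high; origin: centre of the underside. Bystander.
- amber_large: Large amber reagent bottle, 72 mm across, 150 mm high; origin: centre of the underside. Bystander.
- amber_small: Small amber reagent bottle, 44 mm across, 85 mm high; origin: centre of the underside. Bystander.
- tube_rack: Clear tube rack with tubes, 100 by 180 mm, 80 mm high with the tubes; origin: centre of the underside. Bystander.
- beaker: Clear beaker with markers, 72 mm across, 135 mm high with the markers; origin: centre of the underside. Bystander.
Not all that is in view belongs to the job. What is shaped like the pack but blue or yellow is not meant.

How it is judged (in metres and radians):
On the way, in this order (a step that is already met when the one before it is completed fails the run):
1. the pack is drawn clear of the sampler's bay (z of pack in the frame of sampler_seat above 0.05 m), for 0.1 s.
2. the pack is pressed home in the charger's bay (z of pack in the frame of charger_mouth between -0.048 and -0.0405 m and x of pack in the frame of charger_mouth between -0.004 and 0.004 m and y of pack in the frame of charger_mouth between -0.014 and 0.014 m), for 0.1 s.
At the end, for the whole second after the job is handed in: The pack stands upright in the charger's bay, within 3.5 mm of fully home, both tabs sprung out (each below 0.03 rad of its 0.112), so latched; released and at rest (all of step 2 and angle between pack's own z axis and vertical below 0.06 rad and value of joint each of tab_left, tab_right below 0.03 rad and linear speed of pack below 0.02 m/s); the robot touches nothing.
It fails at once if the pack is forced against the sampler's bay with more than 45 N, all its contacts added up (contact force between pack and sampler above 45 N).
It fails at once if the pack is forced against the charger's bay with more than 45 N, all its contacts added up (contact force between pack and charger above 45 N).
It fails at once if a bystander on the bench is shifted by more than 20 mm or tipped (distance of any of dishes, dish_stack, amber_large, amber_small, tube_rack, beaker from where it was at the start of the episode above 0.02 m or angle between any of dishes, dish_stack, amber_large, amber_small, tube_rack, beaker's own z axis and vertical above 0.3 rad).
It also fails if it takes over 64 s, if anything falls off the work surface, if the arm or the gripper's body presses on something with over 40 N, if the wrist force passes 120 N, or if a joint passes its speed limit or range.

## Working session

There is one attempt and no reset: what is moved stays moved. The work goes in short steps, Python scripts to look and compute and a tool call to move; the robot and the scene stay as the last step left them, time stands still between calls to the robot, and variables do not carry over. Pictures are saved under pics/ and viewed, at most 10 in all, crops included, and the job is handed in when it is done.

Besides the shell and the picture viewer there is one more tool, called after "Call:" as name([rows], argument=value, ...), one row to a line, values as JSON. drive_tool: Moves the arm, as the interface text tells. Shifts and turns lie within -1 to 1; 1 stands for 0.1 m of shift or 45 degrees of turn. Its arguments: {"type":"object","properties":{"deltas":{"type":"array","items":{"type":"array","items":{"type":"number"}}},"newtons":{"type":"number"}},"required":["deltas"]}

```bash
mkdir -p pics; ls
python3 - <<'E'
from cell import arm, imaging
import cv2,numpy as np,pickle
s=arm.get_state(); print(s); print(arm.tips_ahead)
for n in ("scene","top"):
    c=imaging.read_camera(n); pickle.dump(c,open(f"{n}.pkl","wb"))
    cv2.imwrite(f"pics/{n}.png",c["image"]); print(n,c["K"].tolist(),c["xyz"],c["orientation"])
E
```

```text
pics
{'time_s': 0.0, 'joints': array([ 1.17472346e+00,  2.91314975e-01, -1.54061906e-01,  1.12669265e+00,
       -2.16300632e-05,  1.43149680e+00]), 'joint_vel': array([ 3.37072053e-04,  2.86634338e-04,  1.31275233e-03,  1.57563882e-03,
        4.25373059e-05, -7.06027985e-04]), 'joint_efforts': array([-2.38768225e-03, -5.37146366e+01,  3.31369042e+01,  1.61526591e-02,
       -2.75616840e-04, -4.07215475e-05]), 'tcp_pos': array([133.183189  , 507.43087842, 247.73829879]), 'eef_rot': array([-1.57952366e-04,  1.28034226e-01,  9.91769546e-01, -6.16792193e-04]), 'force': array([0.17289129, 0.49188267, 0.30484562]), 'moment': array([-0.02863962,  0.00606497, -0.01424504]), 'grasp_force': 0.0, 'finger_gap': 85.31227785441291}
17.0
scene [[492.64102503441165, 0.0, 255.14953803005892], [0.0, 492.64102503441165, 194.27827948244283], [0.0, 0.0, 1.0]] [1016.80710619  792.11303666 1380.34988303] [-0.07678499  0.26829991  0.91500325 -0.29135593]
top [[468.6264355498399, 0.0, 256.355843434817], [0.0, 468.6264355498399, 191.41586029697996], [0.0, 0.0, 1.0]] [ 242.39307126   38.02971401 1876.51062835] [ 0.0561072  -0.6980306   0.71043197 -0.06994051]
```

View pics/scene.png

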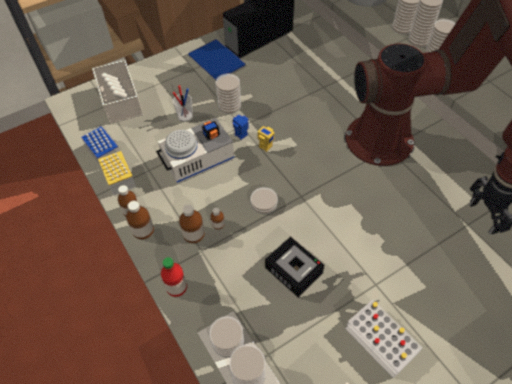

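View pics/top.png

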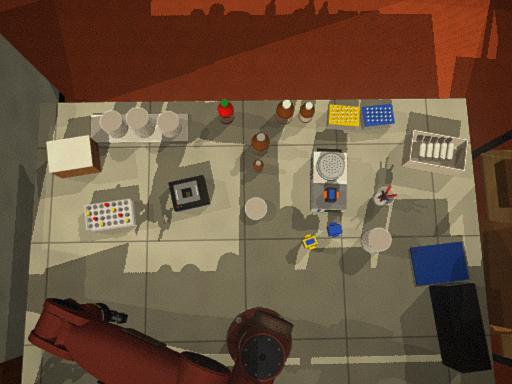

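The orange-tabbed candidates are the pack in the sampler at top (331,195) / scene (211,130). The decoys are blue at top (335,229) and yellow at top (310,241). The empty charger is at top (189,193). I'll check the choice in one close crop and measure.

```bash
cat > h.py <<'E'
import numpy as np,cv2,pickle
from scipy.spatial.transform import Rotation as R
def rot(q): return R.from_quat([q[1],q[2],q[3],q[0]]).as_matrix()
def ray(c,uv,z):
    """cast pinhole pixels onto plane height z"""
    uv=np.atleast_2d(np.asarray(uv,float)); K=c["K"]
    d=np.c_[(uv[:,0]-K[0,2])/K[0,0],(uv[:,1]-K[1,2])/K[1,1],np.ones(len(uv))]@rot(c["orientation"]).T
    o=np.asarray(c["xyz"]); return o+d*((z-o[2])/d[:,2])[:,None]
def cloud(c):
    r=c["range_z"]; v,u=np.mgrid[:r.shape[0],:r.shape[1]]; K=c["K"]
    p=np.stack([(u-K[0,2])/K[0,0]*r,(v-K[1,2])/K[1,1]*r,r],-1)@rot(c["orientation"]).T+np.asarray(c["xyz"])
    p[r==0]=np.nan; return p
E
python3 - <<'E'
from h import *
c=pickle.load(open("top.pkl","rb")); im=c["image"]; P=cloud(c)
def rect(name,box,zlo,zhi,z):
    x0,y0,x1,y1=box; m=np.zeros(im.shape[:2],np.uint8); q=P[y0:y1,x0:x1,2]
    m[y0:y1,x0:x1]=((q>zlo)&(q<zhi))*255
    n,l,st,_=cv2.connectedComponentsWithStats(m); k=1+st[1:,4].argmax(); ys,xs=np.where(l==k)
    w=ray(c,np.c_[xs,ys],z)[:,:2].astype(np.float32); r=cv2.minAreaRect(w)
    print(name,len(xs),"zmed",np.median(P[ys,xs,2]).round(1),"rect",np.round(r[0],1),np.round(r[1],1),round(r[2],1),"mean",w.mean(0).round(1))
rect("deck",(300,140,355,220),85,115,100)
rect("sieve",(300,140,355,190),130,160,142)
rect("packtop",(315,180,345,210),128,155,141)
rect("charger",(160,165,220,220),55,80,66)
hsv=cv2.cvtColor(im,cv2.COLOR_BGR2HSV)
o=cv2.inRange(hsv,(5,130,110),(20,255,255)); o[:, :315]=0;o[:,345:]=0;o[:183]=0;o[208:]=0
n,l,st,ce=cv2.connectedComponentsWithStats(o)
for i in range(1,n): print("orange",st[i],ce[i],ray(c,ce[i],125).round(1))
g=cv2.cvtColor(im,cv2.COLOR_BGR2GRAY)
a=cv2.resize(im[150:215,300:365],(400,400),interpolation=cv2.INTER_CUBIC);b=cv2.resize(im[165:225,160:220],(400,400),interpolation=cv2.INTER_CUBIC)
cv2.imwrite("pics/crop.png",np.hstack([a,b]))
E
```

```text
deck 1196 zmed 99.9 rect [ 601.5 -283.3] [131.2 229.8] 86.9 mean [ 581.1 -280.7]
sieve 512 zmed 139.8 rect [ 654.8 -287.6] [95.6 98.2] 87.5 mean [ 653.6 -287.3]
packtop 160 zmed 141.0 rect [ 539.  -280.3] [53.5 49.8] 89.1 mean [ 540.5 -280.5]
charger 897 zmed 65.5 rect [570.4 265.3] [114.1 140.2] 11.8 mean [570.1 266.7]
orange [323 191   4   8  28] [324.60714286 194.32142857] [[ 542.7 -258.9  125. ]]
orange [336 191   3   8  22] [337.09090909 194.5       ] [[ 541.3 -306.5  125. ]]
```

View pics/crop.png

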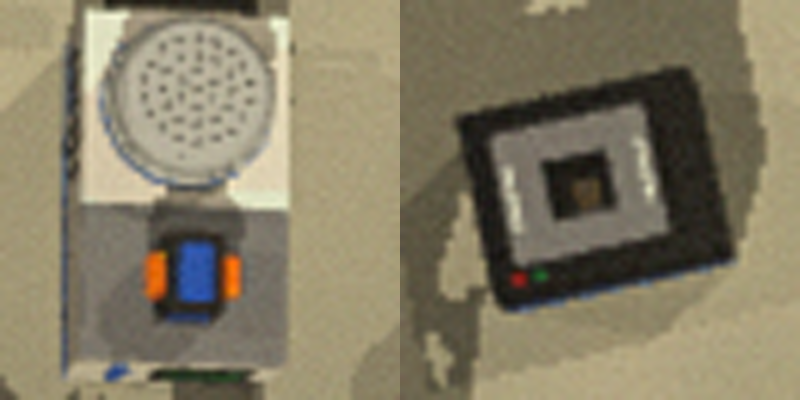

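The crop shows the black pack with its two orange tabs in the sampler at crop (195,272), and the empty charger hole at crop (578,188). The sizes and heights agree: sampler axis about (539.5,-280.4), yaw -3.2°, and charger yaw 11.8°. Next I'll work out the travel to above the pack.

```bash
cat >> h.py <<'E'
def plan(x,y,z,yawY,s=None):
    """shift (0.1 m) and turn (45 deg) in tool axes to put TCP at x,y,z, pointing down, tool y at yawY deg"""
    from cell import arm
    s=s or arm.get_state(); M=rot(s["eef_rot"]); a=np.radians(yawY)
    yv=np.array([np.cos(a),np.sin(a),0]); zv=np.array([0,0,-1.]); T=np.c_[np.cross(yv,zv),yv,zv]
    print("t",round(s["time_s"],2),"tcp",s["tcp_pos"].round(1),"F",s["force"].round(1),"gap",round(s["finger_gap"],1),"grasp",round(s["grasp_force"],1))
    print("shift",((M.T@(np.array([x,y,z])-s["tcp_pos"]))/100).round(3),"turn",(R.from_matrix(M.T@T).as_rotvec()/np.radians(45)).round(3))
E
python3 - <<'E'
from h import *
plan(540,-280.5,250,86.8)
c=pickle.load(open("top.pkl","rb")); im=c["image"]
hsv=cv2.cvtColor(im,cv2.COLOR_BGR2HSV)
sub=np.zeros(im.shape[:2],np.uint8); sub[170:215,172:205]=1
m=((hsv[...,2]>70)&(hsv[...,1]<60)&(sub>0)).astype(np.uint8)
n,l,st,_=cv2.connectedComponentsWithStats(m); k=1+st[1:,4].argmax(); ys,xs=np.where(l==k)
w=ray(c,np.c_[xs,ys],66)[:,:2].astype(np.float32); print("plate",len(xs),cv2.minAreaRect(w),w.mean(0))
# hole: filled minus plate
cn,_=cv2.findContours((l==k).astype(np.uint8),cv2.RETR_CCOMP,cv2.CHAIN_APPROX_NONE)
for q in cn:
    if len(q)>15: r=cv2.minAreaRect(ray(c,q[:,0],66)[:,:2].astype(np.float32)); print(len(q),r)
E
```

```text
t 0.1 tcp [133.2 507.4 247.8] F [-1.1  0.1 -0. ] gap 85.3 grasp 0.0
shift [-5.936 -6.588 -0.015] turn [-0.001 -0.    -0.256]
plate 399 ((570.3743286132812, 273.3968811035156), (80.61489868164062, 92.67501068115234), 11.97321605682373) [570.0877  273.39005]
82 ((570.3743286132812, 273.3968811035156), (80.61489868164062, 92.67501068115234), 11.97321605682373)
36 ((570.4481201171875, 273.22900390625), (42.69365310668945, 44.30527114868164), 14.239283561706543)
```

Call:
drive_tool([
  [-0.09, -0.1, 0, 0, 0, 0, 0],
  [-0.18, -0.2, 0, 0, 0, 0, 0],
  [-0.27, -0.3, 0, 0, 0, 0, 0],
  [-0.36, -0.4, 0, 0, 0, 0, 0],
  [-0.45, -0.5, 0, 0, 0, 0, 0],
  [-0.54, -0.6, 0, 0, 0, 0, 0],
  [-0.63, -0.7, 0, 0, 0, 0, 0],
  [-0.72, -0.8, 0, 0, 0, 0, 0],
  [-0.81, -0.9, 0, 0, 0, 0, 0],
  [-0.9, -1.0, 0, 0, 0, 0, 0],
], newtons=25)

```text
time_s: 1.35
tcp_pos: [195.4, 387.4, 248.3]
eef_rot: [0.0, 0.128, 0.992, 0.0]
force: [-0.7, -0.1, -0.3]
finger_gap: 85.3
grasp_force: 0.0
```

Call:
drive_tool([
  [-0.09, -0.1, 0, 0, 0, 0, 0],
  [-0.18, -0.2, 0, 0, 0, 0, 0],
  [-0.27, -0.3, 0, 0, 0, 0, 0],
  [-0.36, -0.4, 0, 0, 0, 0, 0],
  [-0.45, -0.5, 0, 0, 0, 0, 0],
  [-0.54, -0.6, 0, 0, 0, 0, 0],
  [-0.63, -0.7, 0, 0, 0, 0, 0],
  [-0.72, -0.8, 0, 0, 0, 0, 0],
  [-0.81, -0.9, 0, 0, 0, 0, 0],
  [-0.9, -1.0, 0, 0, 0, 0, 0],
])

```text
time_s: 2.6
tcp_pos: [257.1, 267.8, 248.3]
eef_rot: [0.0, 0.128, 0.992, 0.0]
force: [0.2, -0.0, 0.7]
finger_gap: 85.3
grasp_force: 0.0
```

Call:
drive_tool([
  [-0.09, -0.1, 0, 0, 0, 0, 0],
  [-0.18, -0.2, 0, 0, 0, 0, 0],
  [-0.27, -0.3, 0, 0, 0, 0, 0],
  [-0.36, -0.4, 0, 0, 0, 0, 0],
  [-0.45, -0.5, 0, 0, 0, 0, 0],
  [-0.54, -0.6, 0, 0, 0, 0, 0],
  [-0.63, -0.7, 0, 0, 0, 0, 0],
  [-0.72, -0.8, 0, 0, 0, 0, 0],
  [-0.81, -0.9, 0, 0, 0, 0, 0],
  [-0.9, -1.0, 0, 0, 0, 0, 0],
])

```text
time_s: 3.85
tcp_pos: [318.6, 148.2, 248.3]
eef_rot: [0.0, 0.128, 0.992, 0.0]
force: [-0.5, 0.3, 1.2]
finger_gap: 85.3
grasp_force: 0.0
```

Call:
drive_tool([
  [-0.09, -0.1, 0, 0, 0, 0, 0],
  [-0.18, -0.2, 0, 0, 0, 0, 0],
  [-0.27, -0.3, 0, 0, 0, 0, 0],
  [-0.36, -0.4, 0, 0, 0, 0, 0],
  [-0.45, -0.5, 0, 0, 0, 0, 0],
  [-0.54, -0.6, 0, 0, 0, 0, 0],
  [-0.63, -0.7, 0, 0, 0, 0, 0],
  [-0.72, -0.8, 0, 0, 0, 0, 0],
  [-0.81, -0.9, 0, 0, 0, 0, 0],
  [-0.9, -1.0, 0, 0, 0, 0, 0],
])

```text
time_s: 5.1
tcp_pos: [380.3, 28.7, 248.3]
eef_rot: [-0.0, 0.128, 0.992, -0.0]
force: [-0.2, 0.5, 0.3]
finger_gap: 85.6
grasp_force: 0.0
```

Call:
drive_tool([
  [-0.09, -0.1, 0, 0, 0, 0, 0],
  [-0.18, -0.2, 0, 0, 0, 0, 0],
  [-0.27, -0.3, 0, 0, 0, 0, 0],
  [-0.36, -0.4, 0, 0, 0, 0, 0],
  [-0.45, -0.5, 0, 0, 0, 0, 0],
  [-0.54, -0.6, 0, 0, 0, 0, 0],
  [-0.63, -0.7, 0, 0, 0, 0, 0],
  [-0.72, -0.8, 0, 0, 0, 0, 0],
  [-0.81, -0.9, 0, 0, 0, 0, 0],
  [-0.9, -1.0, 0, 0, 0, 0, 0],
])

```text
time_s: 6.35
tcp_pos: [442.0, -90.9, 248.3]
eef_rot: [-0.0, 0.128, 0.992, 0.0]
force: [0.4, -0.7, 0.6]
finger_gap: 85.3
grasp_force: 0.0
```

Call:
drive_tool([
  [-0.09, -0.1, 0, 0, 0, 0, 0],
  [-0.18, -0.2, 0, 0, 0, 0, 0],
  [-0.27, -0.3, 0, 0, 0, 0, 0],
  [-0.36, -0.4, 0, 0, 0, 0, 0],
  [-0.45, -0.5, 0, 0, 0, 0, 0],
  [-0.54, -0.6, 0, 0, 0, 0, 0],
  [-0.63, -0.7, 0, 0, 0, 0, 0],
  [-0.72, -0.8, 0, 0, 0, 0, 0],
  [-0.81, -0.9, 0, 0, 0, 0, 0],
  [-0.9, -1.0, 0, 0, 0, 0, 0],
])

```text
time_s: 7.6
tcp_pos: [503.6, -210.5, 248.3]
eef_rot: [-0.0, 0.128, 0.992, 0.0]
force: [1.5, -0.5, -0.5]
finger_gap: 85.8
grasp_force: 0.0
```

Call:
drive_tool([
  [-0.07, -0.08, 0, 0, 0, -0.04, 0],
  [-0.14, -0.16, 0, 0, 0, -0.08, 0],
  [-0.21, -0.24, 0, 0, 0, -0.12, 0],
  [-0.28, -0.32, 0, 0, 0, -0.16, 0],
  [-0.35, -0.4, 0, 0, 0, -0.2, 0],
  [-0.42, -0.48, 0, 0, 0, -0.24, 0],
  [-0.49, -0.55, 0, 0, 0, -0.256, 0],
  [-0.536, -0.588, 0, 0, 0, -0.256, 0],
  [-0.536, -0.588, 0, 0, 0, -0.256, 0],
  [-0.536, -0.588, 0, 0, 0, -0.256, 0],
])

```text
time_s: 8.85
tcp_pos: [540.1, -279.9, 248.3]
eef_rot: [-0.0, 0.028, 1.0, 0.0]
force: [-0.3, 0.6, 0.6]
finger_gap: 85.3
grasp_force: 0.0
```

Run:
```python
from h import *
from cell import arm,imaging
plan(540,-280.5,124,86.8)
c=imaging.read_camera("wrist"); pickle.dump(c,open("w1.pkl","wb")); cv2.imwrite("pics/w1.png",c["image"])
print(c["K"],c["xyz"],c["orientation"])
```

```text
t 8.85 tcp [ 540.1 -279.9  248.3] F [-0.3  0.6  0.6] gap 85.3 grasp 0.0
shift [ 0.    -0.006  1.243] turn [ 0. -0.  0.]
[[297.31863964   0.         252.94299246]
 [  0.         297.31863964 186.43141701]
 [  0.           0.           1.        ]] [ 459.02272459 -274.86643651  374.5254366 ] [0.11520324 0.71778823 0.67789144 0.10941424]
```

View pics/w1.png

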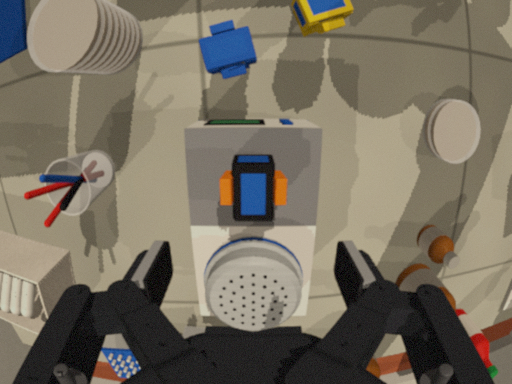

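The wrist view has the pack's orange tabs at (226,188) and (280,188), with its blue label at (254,193). I'll measure its centre and yaw from here.

```bash
cat >> h.py <<'E'
def fray(c,uv,z):
    """cast equidistant-fisheye pixels onto plane height z"""
    uv=np.atleast_2d(np.asarray(uv,float)); K=c["K"]
    d=(uv-K[:2,2])/K[0,0]; th=np.linalg.norm(d,axis=1); k=np.sinc(th/np.pi)
    v=np.c_[d*k[:,None],np.cos(th)]@rot(c["orientation"]).T
    o=np.asarray(c["xyz"]); return o+v*((z-o[2])/v[:,2])[:,None]
def blob(m):
    n,l,st,ce=cv2.connectedComponentsWithStats(m.astype(np.uint8))
    return [(st[i],ce[i],np.argwhere(l==i)[:,::-1]) for i in 1+np.argsort(-st[1:,4])]
E
python3 - <<'E'
from h import *
c=pickle.load(open("w1.pkl","rb")); hsv=cv2.cvtColor(c["image"],cv2.COLOR_BGR2HSV)
w=np.zeros(hsv.shape[:2],bool); w[140:235,200:310]=1
print("orange")
cs=[]
for s,ce,p in blob(cv2.inRange(hsv,(5,130,110),(20,255,255))*w)[:2]:
    q=fray(c,p,136); print(s,q.mean(0).round(1),q.min(0).round(1),q.max(0).round(1))
def mr(n,m,z):
    s,ce,p=blob(m)[0]; r=cv2.minAreaRect(fray(c,p,z)[:,:2].astype(np.float32)); print(n,s,np.round(r[0],1),np.round(r[1],1),round(r[2],1))
mr("label",cv2.inRange(hsv,(100,120,70),(125,255,255))*w,141)
w2=w.copy(); w2[:,:232]=0; w2[:,276:]=0
w2[:150]=0;w2[224:]=0
mr("head",(hsv[...,2]<45)&w2,141)
w3=np.zeros_like(w); w3[115:330,170:340]=1
mr("deck grey+white",(hsv[...,1]<50)&(hsv[...,2]>70)&w3,100)
E
```

```text
orange
[219 170  14  36 421] [ 538.4 -302.1  136. ] [ 522.  -308.6  136. ] [ 553.5 -296.2  136. ]
[274 170  13  36 410] [ 540.8 -256.5  136. ] [ 524.4 -261.9  136. ] [ 555.8 -251.   136. ]
label [ 240  173   27   42 1087] [ 542.7 -279.5] [21.5 36.7] 85.9
head [ 232  155   42   66 1165] [ 538.1 -279.1] [34.3 57.1] 86.7
deck grey+white [  184   117   140   213 20924] [ 611.4 -283.1] [133.8 259.1] 86.4
```

Call:
drive_tool([
  [0, 0.004, 0.1, 0, 0, 0, 0],
  [0, 0.004, 0.2, 0, 0, 0, 0],
  [0, 0.004, 0.3, 0, 0, 0, 0],
  [0, 0.004, 0.4, 0, 0, 0, 0],
  [0, 0.004, 0.5, 0, 0, 0, 0],
  [0, 0.004, 0.6, 0, 0, 0, 0],
  [0, 0.004, 0.7, 0, 0, 0, 0],
  [0, 0.004, 0.8, 0, 0, 0, 0],
  [0, 0.004, 0.9, 0, 0, 0, 0],
  [0, 0.004, 1.0, 0, 0, 0, 0],
])

```text
time_s: 10.15
tcp_pos: [540.2, -279.8, 147.7]
eef_rot: [0.0, 0.028, 1.0, -0.0]
force: [-0.4, 0.3, 0.1]
finger_gap: 85.2
grasp_force: 0.0
```

Call:
drive_tool([
  [0, 0, 0.06, 0, 0, 0, 0],
  [0, 0, 0.12, 0, 0, 0, 0],
  [0, 0, 0.18, 0, 0, 0, 0.1],
  [0, 0, 0.23, 0, 0, 0, 0.2],
  [0, 0, 0.23, 0, 0, 0, 0.3],
  [0, 0, 0.23, 0, 0, 0, 0.35],
  [0, 0, 0.23, 0, 0, 0, 0.4],
  [0, 0, 0.23, 0, 0, 0, 0.45],
  [0, 0, 0.23, 0, 0, 0, 0.5],
  [0, 0, 0.23, 0, 0, 0, 0.55],
], newtons=25)

```text
time_s: 11.4
tcp_pos: [540.5, -280.0, 126.1]
eef_rot: [0.001, 0.028, 1.0, -0.0]
force: [-1.9, 0.9, 8.0]
finger_gap: 38.8
grasp_force: 17.5
```

The gap is 38.8 mm and the contact spring pushes up at 8 N, so both tabs are pressed and the pack is free. I'll draw it up.

Call:
drive_tool([
  [0, 0, -0.01, 0, 0, 0, 0.6],
  [0, 0, -0.02, 0, 0, 0, 0.6],
  [0, 0, -0.03, 0, 0, 0, 0.6],
  [0, 0, -0.05, 0, 0, 0, 0.6],
  [0, 0, -0.07, 0, 0, 0, 0.6],
  [0, 0, -0.09, 0, 0, 0, 0.6],
  [0, 0, -0.11, 0, 0, 0, 0.6],
  [0, 0, -0.13, 0, 0, 0, 0.6],
  [0, 0, -0.16, 0, 0, 0, 0.6],
  [0, 0, -0.19, 0, 0, 0, 0.6],
])

```text
time_s: 12.65
tcp_pos: [540.0, -279.7, 144.4]
eef_rot: [-0.0, 0.028, 1.0, 0.0]
force: [0.1, 0.0, -2.0]
finger_gap: 37.5
grasp_force: 25.6
```

Call:
drive_tool([
  [0, 0, -0.2, 0, 0, 0, 0.6],
  [0, 0, -0.4, 0, 0, 0, 0.6],
  [0, 0, -0.6, 0, 0, 0, 0.6],
  [0, 0.1, -0.8, 0, 0, 0, 0.6],
  [0, 0.2, -1.0, 0, 0, 0, 0.6],
  [0, 0.3, -1.0, 0, 0, 0, 0.6],
  [0, 0.4, -1.0, 0, 0, 0, 0.6],
  [0, 0.5, -1.0, 0, 0, 0, 0.6],
  [0, 0.6, -1.0, 0, 0, 0, 0.6],
  [0, 0.7, -1.0, 0, 0, 0, 0.6],
])

```text
time_s: 13.9
tcp_pos: [544.0, -209.2, 244.0]
eef_rot: [-0.0, 0.028, 1.0, 0.0]
force: [0.1, -0.3, -3.1]
finger_gap: 37.6
grasp_force: 25.9
```

Call:
drive_tool([
  [0, 0.1, 0, 0, 0, 0, 0.6],
  [0, 0.2, 0, 0, 0, 0, 0.6],
  [0, 0.3, 0, 0, 0, 0, 0.6],
  [0, 0.4, 0, 0, 0, 0, 0.6],
  [0, 0.5, 0, 0, 0, 0, 0.6],
  [0, 0.6, 0, 0, 0, 0, 0.6],
  [0, 0.7, 0, 0, 0, 0, 0.6],
  [0, 0.8, 0, 0, 0, 0, 0.6],
  [0, 0.9, 0, 0, 0, 0, 0.6],
  [0, 1.0, 0, 0, 0, 0, 0.6],
])

```text
time_s: 15.15
tcp_pos: [549.7, -109.4, 244.3]
eef_rot: [-0.0, 0.028, 1.0, -0.0]
force: [0.0, 0.2, -2.9]
finger_gap: 38.0
grasp_force: 25.9
```

Call:
drive_tool([
  [0, 0.1, 0, 0, 0, 0, 0.6],
  [0, 0.2, 0, 0, 0, 0, 0.6],
  [0, 0.3, 0, 0, 0, 0, 0.6],
  [0, 0.4, 0, 0, 0, 0, 0.6],
  [0, 0.5, 0, 0, 0, 0, 0.6],
  [0, 0.6, 0, 0, 0, 0, 0.6],
  [0, 0.7, 0, 0, 0, 0, 0.6],
  [0, 0.8, 0, 0, 0, 0, 0.6],
  [0, 0.9, 0, 0, 0, 0, 0.6],
  [0, 1.0, 0, 0, 0, 0, 0.6],
])

```text
time_s: 16.4
tcp_pos: [555.3, -9.5, 244.3]
eef_rot: [0.0, 0.028, 1.0, -0.0]
force: [0.4, -0.5, -2.5]
finger_gap: 37.8
grasp_force: 25.9
```

Call:
drive_tool([
  [0, 0.1, 0, 0, 0, 0, 0.6],
  [0, 0.2, 0, 0, 0, 0, 0.6],
  [0, 0.3, 0, 0, 0, 0, 0.6],
  [0, 0.4, 0, 0, 0, 0, 0.6],
  [0, 0.5, 0, 0, 0, 0, 0.6],
  [0, 0.6, 0, 0, 0, 0, 0.6],
  [0, 0.7, 0, 0, 0, 0, 0.6],
  [0, 0.8, 0, 0, 0, 0, 0.6],
  [0, 0.9, 0, 0, 0, 0, 0.6],
  [0, 1.0, 0, 0, 0, 0, 0.6],
])

```text
time_s: 17.65
tcp_pos: [560.8, 90.3, 244.3]
eef_rot: [-0.0, 0.028, 1.0, -0.0]
force: [0.9, 0.0, -2.2]
finger_gap: 37.8
grasp_force: 25.9
```

Call:
drive_tool([
  [0, 0.1, 0, 0, 0, 0, 0.6],
  [0, 0.2, 0, 0, 0, 0, 0.6],
  [0, 0.3, 0, 0, 0, 0, 0.6],
  [0, 0.4, 0, 0, 0, 0, 0.6],
  [0, 0.5, 0, 0, 0, 0, 0.6],
  [0, 0.6, 0, 0, 0, 0, 0.6],
  [0, 0.7, 0, 0, 0, 0, 0.6],
  [0, 0.8, 0, 0, 0, 0, 0.6],
  [0, 0.9, 0, 0, 0, 0, 0.6],
  [0, 1.0, 0, 0, 0, 0, 0.6],
])

```text
time_s: 18.9
tcp_pos: [566.4, 190.2, 244.3]
eef_rot: [0.0, 0.028, 1.0, -0.0]
force: [-0.6, 0.4, -2.5]
finger_gap: 37.5
grasp_force: 25.9
```

Call:
drive_tool([
  [0, 0.1, 0, 0, 0, -0.04, 0.6],
  [0, 0.2, 0, 0, 0, -0.08, 0.6],
  [0, 0.3, 0, 0, 0, -0.12, 0.6],
  [0, 0.4, 0, 0, 0, -0.16, 0.6],
  [0, 0.5, 0, 0, 0, -0.2, 0.6],
  [0, 0.6, 0, 0, 0, -0.24, 0.6],
  [0, 0.7, 0, 0, 0, -0.28, 0.6],
  [0, 0.78, 0, 0, 0, -0.32, 0.6],
  [0, 0.83, 0, 0, 0, -0.336, 0.6],
  [0, 0.83, 0, 0, 0, -0.336, 0.6],
])

```text
time_s: 20.15
tcp_pos: [570.9, 272.6, 244.2]
eef_rot: [-0.0, -0.104, 0.995, -0.0]
force: [-0.3, -0.4, -2.7]
finger_gap: 37.6
grasp_force: 25.9
```

Run:
```python
from h import *
from cell import arm,imaging
plan(570.4,273.3,150,101.9)
c=imaging.read_camera("wrist"); pickle.dump(c,open("w2.pkl","wb")); cv2.imwrite("pics/w2.png",c["image"])
```

```text
t 20.15 tcp [570.9 272.6 244.2] F [-0.3 -0.4 -2.7] gap 37.6 grasp 25.9
shift [0.004 0.008 0.942] turn [-0.    -0.     0.001]
```

View pics/w2.png

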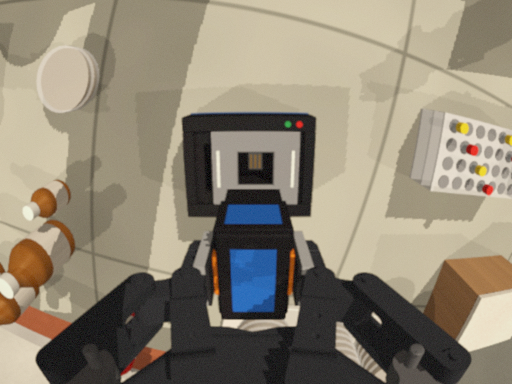

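In this view the hole is at (256,167) in the grey plate, and the pack hangs upright at (254,255). I'll measure the hole edges and the pack against the TCP.

Run:
```python
from h import *
c=pickle.load(open("w2.pkl","rb")); im=c["image"]; g=cv2.cvtColor(im,cv2.COLOR_BGR2GRAY).astype(int); hsv=cv2.cvtColor(im,cv2.COLOR_BGR2HSV)
a=np.radians(11.9); X=np.array([np.cos(a),np.sin(a)]); Y=np.array([-X[1],X[0]]); T=np.array([570.9,272.6])
def rel(uv,z):
    q=fray(c,uv,z)[:,:2]-T; return np.c_[q@X,q@Y].round(1)
def sub(p,lo): # half-level crossings of a profile
    s=np.where(np.diff((p<lo).astype(int))!=0)[0]; return [round(i+(lo-p[i])/(p[i+1]-p[i]),1) for i in s]
for v in (160,168,176,184):
    e=sub(g[v,200:312],65); e=[x+200 for x in e]; print("row",v,[(x,*rel([x,v],66)[0]) for x in e])
for u in (243,268):
    e=[x+110 for x in sub(g[110:192,u],65)]; print("col",u,[(x,*rel([u,x],66)[0]) for x in e])
w=np.zeros(g.shape,bool); w[245:320,215:300]=1
s,ce,p=blob(cv2.inRange(hsv,(100,120,70),(125,255,255))*w)[0]
for z in (259,261): q=rel(p,z); print("label top",s,z,q.mean(0),q.min(0),q.max(0))
for s,ce,p in blob(cv2.inRange(hsv,(5,130,90),(20,255,255))*((np.arange(384)[:,None]>230)&(np.abs(np.arange(512)-255)<60)))[:2]: print("tab",s,ce)
```

```text
row 160 [(np.float64(210.7), np.float64(-9.7), np.float64(-43.9)), (np.float64(238.0), np.float64(-9.5), np.float64(-14.9)), (np.float64(248.2), np.float64(-9.5), np.float64(-4.2)), (np.float64(261.4), np.float64(-9.5), np.float64(9.7)), (np.float64(272.4), np.float64(-9.5), np.float64(21.3)), (np.float64(299.6), np.float64(-9.7), np.float64(50.2))]
row 168 [(np.float64(210.8), np.float64(-1.0), np.float64(-44.1)), (np.float64(238.1), np.float64(-0.8), np.float64(-14.9)), (np.float64(248.7), np.float64(-0.8), np.float64(-3.7)), (np.float64(261.4), np.float64(-0.8), np.float64(9.7)), (np.float64(272.4), np.float64(-0.8), np.float64(21.4)), (np.float64(299.2), np.float64(-1.0), np.float64(50.1))]
row 176 [(np.float64(211.4), np.float64(7.9), np.float64(-43.8)), (np.float64(238.2), np.float64(8.0), np.float64(-14.9)), (np.float64(272.2), np.float64(8.0), np.float64(21.4)), (np.float64(298.8), np.float64(7.9), np.float64(50.1))]
row 184 [(np.float64(211.6), np.float64(16.9), np.float64(-44.0)), (np.float64(298.6), np.float64(17.0), np.float64(50.3))]
col 243 [(np.float64(113.0), np.float64(-58.9), np.float64(-9.3)), (np.float64(129.9), np.float64(-41.4), np.float64(-9.4)), (np.float64(152.3), np.float64(-17.8), np.float64(-9.6)), (np.float64(183.3), np.float64(16.2), np.float64(-9.9)), (np.float64(189.3), np.float64(23.0), np.float64(-10.0))]
col 268 [(np.float64(113.0), np.float64(-58.9), np.float64(16.1)), (np.float64(130.0), np.float64(-41.3), np.float64(16.3)), (np.float64(152.3), np.float64(-17.8), np.float64(16.5)), (np.float64(183.4), np.float64(16.3), np.float64(17.0)), (np.float64(189.3), np.float64(23.0), np.float64(17.1))]
label top [ 229  249   49   64 2885] 259 [1.23303293 0.61975737] [-15.7 -10. ] [21.3 11.3]
label top [ 229  249   49   64 2885] 261 [-0.23896014  0.62020797] [-16.9  -9.8] [19.4 11.1]
tab [287 249   9  46 224] [291.         271.62053571]
tab [211 250   9  45 217] [214.89400922 272.95391705]
```

Call:
drive_tool([
  [0.008, 0.02, 0.12, 0, 0, 0, 0.6],
  [0.008, 0.02, 0.24, 0, 0, 0, 0.6],
  [0.008, 0.02, 0.36, 0, 0, 0, 0.6],
  [0.008, 0.02, 0.48, 0, 0, 0, 0.6],
  [0.008, 0.02, 0.6, 0, 0, 0, 0.6],
  [0.008, 0.02, 0.72, 0, 0, 0, 0.6],
  [0.008, 0.02, 0.84, 0, 0, 0, 0.6],
  [0.008, 0.02, 0.94, 0, 0, 0, 0.6],
  [0.008, 0.02, 0.98, 0, 0, 0, 0.6],
  [0.008, 0.02, 1.0, 0, 0, 0, 0.6],
])

```text
time_s: 21.45
tcp_pos: [569.8, 274.2, 144.2]
eef_rot: [0.0, -0.104, 0.995, 0.0]
force: [0.6, -0.5, -1.6]
finger_gap: 37.7
grasp_force: 25.9
```

Call:
drive_tool([
  [0, 0, 0.02, 0, 0, 0, 0.6],
  [0, 0, 0.04, 0, 0, 0, 0.6],
  [0, 0, 0.05, 0, 0, 0, 0.6],
  [0, 0, 0.06, 0, 0, 0, 0.6],
  [0, 0, 0.07, 0, 0, 0, 0.6],
  [0, 0, 0.08, 0, 0, 0, 0.6],
  [0, 0, 0.085, 0, 0, 0, 0.6],
  [0, 0, 0.09, 0, 0, 0, 0.6],
  [0, 0, 0.095, 0, 0, 0, 0.6],
  [0, 0, 0.1, 0, 0, 0, 0.6],
])

```text
time_s: 22.7
tcp_pos: [569.8, 274.1, 134.3]
eef_rot: [-0.0, -0.104, 0.995, 0.0]
force: [-0.1, -0.3, -2.2]
finger_gap: 37.9
grasp_force: 25.9
```

Call:
drive_tool([
  [0, 0, 0.003, 0, 0, 0, 0.6],
  [0, 0, 0.006, 0, 0, 0, 0.6],
  [0, 0, 0.01, 0, 0, 0, 0.6],
  [0, 0, 0.013, 0, 0, 0, 0.6],
  [0, 0, 0.016, 0, 0, 0, 0.6],
  [0, 0, 0.02, 0, 0, 0, 0.6],
  [0, 0, 0.023, 0, 0, 0, 0.6],
  [0, 0, 0.026, 0, 0, 0, 0.6],
  [0, 0, 0.03, 0, 0, 0, 0.6],
  [0, 0, 0.03, 0, 0, 0, 0.6],
])

```text
time_s: 23.95
tcp_pos: [569.7, 274.1, 131.3]
eef_rot: [-0.0, -0.104, 0.995, -0.0]
force: [0.1, -0.6, -3.0]
finger_gap: 37.7
grasp_force: 25.9
```

Call:
drive_tool([
  [0, 0, 0.006, 0, 0, 0, 0.6],
  [0, 0, 0.012, 0, 0, 0, 0.6],
  [0, 0, 0.018, 0, 0, 0, 0.6],
  [0, 0, 0.024, 0, 0, 0, 0.6],
  [0, 0, 0.03, 0, 0, 0, 0.6],
  [0, 0, 0.036, 0, 0, 0, 0.6],
  [0, 0, 0.042, 0, 0, 0, 0.6],
  [0, 0, 0.048, 0, 0, 0, 0.6],
  [0, 0, 0.054, 0, 0, 0, 0.6],
  [0, 0, 0.06, 0, 0, 0, 0.6],
])

```text
time_s: 25.2
tcp_pos: [569.8, 274.1, 125.3]
eef_rot: [-0.0, -0.104, 0.995, -0.0]
force: [-0.0, -0.4, -2.4]
finger_gap: 37.2
grasp_force: 25.9
```

It is going in with no contact, about 10 mm deep. I'll keep lowering it.

Call:
drive_tool([
  [0, 0, 0.02, 0, 0, 0, 0.6],
  [0, 0, 0.04, 0, 0, 0, 0.6],
  [0, 0, 0.06, 0, 0, 0, 0.6],
  [0, 0, 0.08, 0, 0, 0, 0.6],
  [0, 0, 0.1, 0, 0, 0, 0.6],
  [0, 0, 0.12, 0, 0, 0, 0.6],
  [0, 0, 0.14, 0, 0, 0, 0.6],
  [0, 0, 0.16, 0, 0, 0, 0.6],
  [0, 0, 0.18, 0, 0, 0, 0.6],
  [0, 0, 0.2, 0, 0, 0, 0.6],
])

```text
time_s: 26.45
tcp_pos: [569.8, 274.2, 105.2]
eef_rot: [-0.0, -0.104, 0.995, -0.0]
force: [-0.8, 0.4, -1.1]
finger_gap: 38.1
grasp_force: 25.9
```

Call:
drive_tool([
  [0, 0, 0.01, 0, 0, 0, 0.6],
  [0, 0, 0.02, 0, 0, 0, 0.6],
  [0, 0, 0.03, 0, 0, 0, 0.6],
  [0, 0, 0.04, 0, 0, 0, 0.6],
  [0, 0, 0.05, 0, 0, 0, 0.6],
  [0, 0, 0.06, 0, 0, 0, 0.6],
  [0, 0, 0.07, 0, 0, 0, 0.6],
  [0, 0, 0.08, 0, 0, 0, 0.6],
  [0, 0, 0.09, 0, 0, 0, 0.6],
  [0, 0, 0.1, 0, 0, 0, 0.6],
])

```text
time_s: 27.7
tcp_pos: [569.8, 274.2, 95.5]
eef_rot: [0.0, -0.104, 0.995, 0.0]
force: [-3.3, -0.1, 5.0]
finger_gap: 37.8
grasp_force: 26.3
```

Call:
drive_tool([
  [0, 0, 0.003, 0, 0, 0, 0.6],
  [0, 0, 0.006, 0, 0, 0, 0.6],
  [0, 0, 0.009, 0, 0, 0, 0.6],
  [0, 0, 0.012, 0, 0, 0, 0.6],
  [0, 0, 0.015, 0, 0, 0, 0.6],
  [0, 0, 0.018, 0, 0, 0, 0.6],
  [0, 0, 0.021, 0, 0, 0, 0.6],
  [0, 0, 0.024, 0, 0, 0, 0.6],
  [0, 0, 0.027, 0, 0, 0, 0.6],
  [0, 0, 0.03, 0, 0, 0, 0.6],
])

```text
time_s: 28.95
tcp_pos: [569.8, 274.1, 92.6]
eef_rot: [0.0, -0.104, 0.995, 0.0]
force: [-3.4, -1.2, 7.6]
finger_gap: 38.0
grasp_force: 26.5
```

Call:
drive_tool([
  [0, 0, 0.001, 0, 0, 0, 0.6],
  [0, 0, 0.002, 0, 0, 0, 0.6],
  [0, 0, 0.003, 0, 0, 0, 0.6],
  [0, 0, 0.004, 0, 0, 0, 0.6],
  [0, 0, 0.005, 0, 0, 0, 0.6],
  [0, 0, 0.006, 0, 0, 0, 0.6],
  [0, 0, 0.007, 0, 0, 0, 0.6],
  [0, 0, 0.008, 0, 0, 0, 0.6],
  [0, 0, 0.009, 0, 0, 0, 0.6],
  [0, 0, 0.01, 0, 0, 0, 0.6],
])

```text
time_s: 30.2
tcp_pos: [569.9, 274.2, 92.2]
eef_rot: [0.0, -0.104, 0.995, 0.0]
force: [-5.0, -1.9, 13.5]
finger_gap: 37.9
grasp_force: 26.8
```

The force step shows the shoulders on the deck (13.5 N). I'll release, then press on the top with shut fingers.

Call:
drive_tool([
  [0, 0, 0.001, 0, 0, 0, 0.5],
  [0, 0, 0.001, 0, 0, 0, 0.45],
  [0, 0, 0.001, 0, 0, 0, 0.4],
  [0, 0, 0.001, 0, 0, 0, 0.35],
  [0, 0, 0.001, 0, 0, 0, 0.3],
  [0, 0, 0, 0, 0, 0, 0.25],
  [0, 0, 0, 0, 0, 0, 0.2],
  [0, 0, 0, 0, 0, 0, 0.15],
  [0, 0, 0, 0, 0, 0, 0.15],
  [0, 0, 0, 0, 0, 0, 0.15],
])

```text
time_s: 31.45
tcp_pos: [569.8, 274.2, 91.3]
eef_rot: [0.0, -0.104, 0.995, 0.0]
force: [0.4, -0.3, -0.2]
finger_gap: 73.1
grasp_force: 0.0
```

Call:
drive_tool([
  [0, 0, -0.05, 0, 0, 0, 0.15],
  [0, 0, -0.12, 0, 0, 0, 0.15],
  [0, 0, -0.2, 0, 0, 0, 0.15],
  [0, 0, -0.3, 0, 0, 0, 0.15],
  [0, 0, -0.4, 0, 0, 0, 0.15],
  [0, 0, -0.5, 0, 0, 0, 0.15],
  [0, 0, -0.6, 0, 0, 0, 0.3],
  [0, 0, -0.6, 0, 0, 0, 0.6],
  [0, 0, -0.6, 0, 0, 0, 1],
  [0, 0, -0.6, 0, 0, 0, 1],
])

```text
time_s: 32.7
tcp_pos: [569.5, 274.0, 150.8]
eef_rot: [-0.0, -0.104, 0.995, -0.0]
force: [-0.5, 0.5, -0.3]
finger_gap: 5.1
grasp_force: 0.0
```

Run:
```python
from h import *
from cell import arm,imaging
plan(569.8,274.2,130,101.9)
c=imaging.read_camera("wrist"); pickle.dump(c,open("w3.pkl","wb")); cv2.imwrite("pics/w3.png",cv2.resize(c["image"][120:384,120:400],None,fx=2,fy=2))
P=cloud(imaging.read_camera("top")); q=P[183:203,178:196,2]; print("top z: max-ish",np.nanpercentile(q,[50,90,95,98]).round(1))
```

```text
t 32.7 tcp [569.5 274.  150.8] F [-0.5  0.5 -0.3] gap 5.1 grasp 0.0
shift [-0.003  0.001  0.208] turn [-0.    -0.001  0.001]
top z: max-ish [677.6 691.5 693.5 695. ]
```

View pics/w3.png

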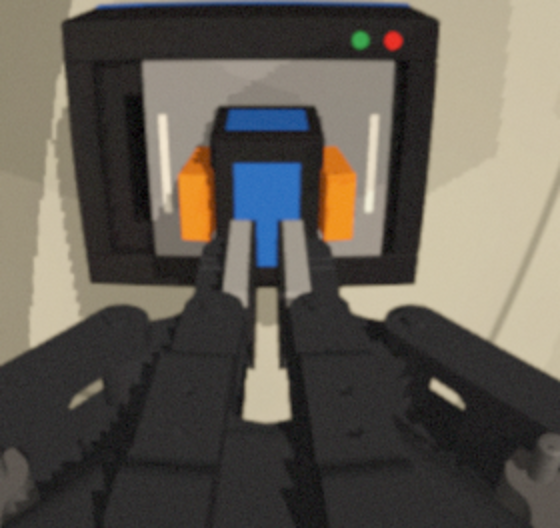

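The wrist crop shows the pack seated with both orange tabs out, at crop (196,195) and (337,195). I'll press on the top to make sure it is latched.

Call:
drive_tool([
  [0, 0, 0.05, 0, 0, 0, 1],
  [0, 0, 0.1, 0, 0, 0, 1],
  [0, 0, 0.14, 0, 0, 0, 1],
  [0, 0, 0.18, 0, 0, 0, 1],
  [0, 0, 0.2, 0, 0, 0, 1],
  [0, 0, 0.21, 0, 0, 0, 1],
  [0, 0, 0.22, 0, 0, 0, 1],
  [0, 0, 0.225, 0, 0, 0, 1],
  [0, 0, 0.23, 0, 0, 0, 1],
  [0, 0, 0.235, 0, 0, 0, 1],
])

```text
time_s: 34.05
tcp_pos: [569.8, 274.2, 127.8]
eef_rot: [0.0, -0.104, 0.995, 0.0]
force: [-0.7, -0.0, 0.1]
finger_gap: 0.0
grasp_force: 0.0
```

Call:
drive_tool([
  [0, 0, 0.002, 0, 0, 0, 1],
  [0, 0, 0.004, 0, 0, 0, 1],
  [0, 0, 0.006, 0, 0, 0, 1],
  [0, 0, 0.008, 0, 0, 0, 1],
  [0, 0, 0.01, 0, 0, 0, 1],
  [0, 0, 0.012, 0, 0, 0, 1],
  [0, 0, 0.014, 0, 0, 0, 1],
  [0, 0, 0.016, 0, 0, 0, 1],
  [0, 0, 0.018, 0, 0, 0, 1],
  [0, 0, 0.02, 0, 0, 0, 1],
])

```text
time_s: 35.3
tcp_pos: [569.8, 274.1, 125.8]
eef_rot: [-0.0, -0.104, 0.995, -0.0]
force: [-0.3, -0.9, 0.3]
finger_gap: 0.0
grasp_force: 0.0
```

Call:
drive_tool([
  [0, 0, 0.002, 0, 0, 0, 1],
  [0, 0, 0.004, 0, 0, 0, 1],
  [0, 0, 0.006, 0, 0, 0, 1],
  [0, 0, 0.008, 0, 0, 0, 1],
  [0, 0, 0.01, 0, 0, 0, 1],
  [0, 0, 0.012, 0, 0, 0, 1],
  [0, 0, 0.014, 0, 0, 0, 1],
  [0, 0, 0.016, 0, 0, 0, 1],
  [0, 0, 0.018, 0, 0, 0, 1],
  [0, 0, 0.018, 0, 0, 0, 1],
])

```text
time_s: 36.55
tcp_pos: [569.9, 274.2, 124.1]
eef_rot: [0.0, -0.104, 0.995, 0.0]
force: [-1.6, -1.4, 4.6]
finger_gap: -0.2
grasp_force: 2.7
```

Call:
drive_tool([
  [0, 0, 0.001, 0, 0, 0, 1],
  [0, 0, 0.002, 0, 0, 0, 1],
  [0, 0, 0.003, 0, 0, 0, 1],
  [0, 0, 0.004, 0, 0, 0, 1],
  [0, 0, 0.005, 0, 0, 0, 1],
  [0, 0, 0.006, 0, 0, 0, 1],
  [0, 0, 0.007, 0, 0, 0, 1],
  [0, 0, 0.008, 0, 0, 0, 1],
  [0, 0, 0.008, 0, 0, 0, 1],
  [0, 0, 0.008, 0, 0, 0, 1],
])

```text
time_s: 37.8
tcp_pos: [569.9, 274.2, 124.0]
eef_rot: [0.0, -0.104, 0.995, 0.0]
force: [-2.7, -1.4, 11.9]
finger_gap: 0.0
grasp_force: 5.8
```

Call:
drive_tool([
  [0, 0, 0.001, 0, 0, 0, 1],
  [0, 0, 0.002, 0, 0, 0, 1],
  [0, 0, 0.003, 0, 0, 0, 1],
  [0, 0, 0.004, 0, 0, 0, 1],
  [0, 0, 0.005, 0, 0, 0, 1],
  [0, 0, 0.006, 0, 0, 0, 1],
  [0, 0, 0.007, 0, 0, 0, 1],
  [0, 0, 0.007, 0, 0, 0, 1],
  [0, 0, 0.007, 0, 0, 0, 1],
  [0, 0, 0.007, 0, 0, 0, 1],
])

```text
time_s: 39.05
tcp_pos: [569.9, 274.2, 123.9]
eef_rot: [0.001, -0.104, 0.995, 0.0]
force: [-4.1, -1.9, 17.3]
finger_gap: 0.0
grasp_force: 8.6
```

Contact came with spring travel, then went stiff at tip height 107 mm, which is exactly the home height, at 17 N. I'll retreat and measure the tab spread (54 mm free, about 46 mm if rubbing).

Call:
drive_tool([
  [0, 0, -0.01, 0, 0, 0, 1],
  [0, 0, -0.03, 0, 0, 0, 1],
  [0, 0, -0.1, 0, 0, 0, 1],
  [0, 0, -0.2, 0, 0, 0, 1],
  [0, 0, -0.35, 0, 0, 0, 1],
  [0, 0, -0.5, 0, 0, 0, 1],
  [0, 0, -0.65, 0, 0, 0, 1],
  [0, 0, -0.8, 0, 0, 0, 1],
  [0, 0, -0.9, 0, 0, 0, 1],
  [0, 0, -0.9, 0, 0, 0, 1],
])

```text
time_s: 40.3
tcp_pos: [570.2, 274.3, 213.3]
eef_rot: [0.001, -0.104, 0.995, 0.0]
force: [0.4, 0.2, 0.1]
finger_gap: -0.3
grasp_force: 0.0
```

Run:
```python
from h import *
from cell import arm,imaging
a=np.radians(11.9); X=np.array([np.cos(a),np.sin(a)]); Y=np.array([-X[1],X[0]]); T=np.array([570.4,273.3])
s=arm.get_state(); print(s["time_s"],s["tcp_pos"].round(1),s["force"].round(1))
c=imaging.read_camera("wrist"); pickle.dump(c,open("w4.pkl","wb")); im=c["image"]; hsv=cv2.cvtColor(im,cv2.COLOR_BGR2HSV)
def meas(c,zt):
    hsv=cv2.cvtColor(c["image"],cv2.COLOR_BGR2HSV); w=np.zeros(hsv.shape[:2],bool); w[130:280,190:320]=1
    r=[]
    for s,ce,p in blob(cv2.inRange(hsv,(5,130,90),(20,255,255))*w)[:2]:
        q=fray(c,p,zt)[:,:2]-T; r.append((s.tolist(),(q@X).mean().round(1),(q@Y).min().round(1),(q@Y).max().round(1)))
    print(r)
meas(c,22+80)
im2=cv2.resize(im[110:280,170:345],None,fx=3,fy=3,interpolation=cv2.INTER_CUBIC); cv2.imwrite("pics/w4.png",im2)
w=np.zeros(hsv.shape[:2],bool); w[130:280,190:320]=1
c1=pickle.load(open("w1.pkl","rb")); a=np.radians(-3.2); X=np.array([np.cos(a),np.sin(a)]); Y=np.array([-X[1],X[0]]); T=np.array([540,-280]); meas(c1,136)
for n in ("scene","top"):
    k=imaging.read_camera(n); pickle.dump(k,open(n+"2.pkl","wb")); P=cloud(k)[...,:3]
    m=(np.abs(P[...,0]-570)<12)&(np.abs(P[...,1]-274)<12)&(P[...,2]>80)&(P[...,2]<130); print(n,"pack top z",m.sum(),np.median(P[m][:,2]) if m.any() else None)
```

```text
40.3 [570.2 274.3 213.3] [0.4 0.2 0.1]
[([273, 169, 14, 36, 442], np.float64(-1.6), np.float64(18.6), np.float64(30.2)), ([219, 170, 15, 35, 441], np.float64(-1.1), np.float64(-27.2), np.float64(-15.1))]
[([219, 170, 15, 36, 432], np.float64(-0.5), np.float64(-27.9), np.float64(-16.3)), ([274, 170, 13, 36, 423], np.float64(-0.7), np.float64(18.3), np.float64(29.2))]
scene pack top z 59 108.47986430933224
top pack top z 0 None
```

View pics/w4.png

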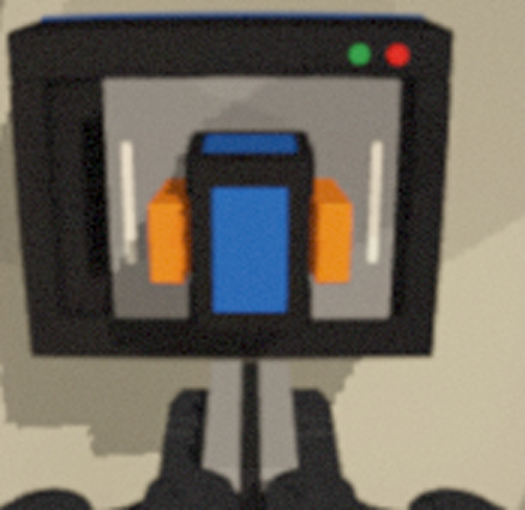

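The tab spread is 57.4 mm against 57.1 mm when the pack was latched in the sampler, and the top is at 108.5 mm, 1.5 mm above home. So it is latched, and the gripper is clear, so I'm handing in.

```bash
python3 -c "
from cell import arm
print(arm.finish_job())"
```

```text
the job is handed in; nothing more can be done
None
```

The pack is out of the sampler and latched in the charger's bay: both tabs measured sprung out, it rests about 1.5 mm above fully home, and the arm is clear; I handed the job in at about 40 s, and no verdict was returned.

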